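# Index a flange three clicks under a sprung gauge

### The arm

A 6-joint arm with a two-finger parallel gripper is mounted at the origin on the work surface. World frame = base frame: x ahead of the robot, y to its left, z up, the work surface at z = 0. Lengths are in m, angles in rad, forces in N, time in s.
With the tool pointing down it reaches from about 0.35 to 0.85 m from the base axis. Payload 8.1 kg.
Tool frame: the origin (TCP) lies between the finger pads; the fingertips stand 14 mm ahead of it and the grasp point (between the pads) lies 5 mm behind it; z points along the fingers, y is the direction in which the jaws open and shut (so a half turn about z gives the same grasp; the last joint's range is limited). The gripper opens to 93 mm and grips with 3 to 60 N. Pads are 15 mm wide; open, the fingers measure 128 mm over their backs; the gripper's body (75 mm by 188 mm) begins 65 mm behind the grasp point.
Start: joints at [-1.298, 0.13, 1.488, -0, 1.523, -0.085], TCP at [0.21, -0.562, 0.233] pointing down, gripper open.
Joint ranges: [-2.96, 2.96], [-0.89, 2.26], [0.02, 2.5], [-1.34, 4.48], [0, 2.73], [-2.66, 2.66]. Speed limits (rad/s): [2.39, 2.39, 2.79, 3.14, 3.14, 3.14].

### API

Orientations are given as a rotation vector (axis times angle).
In Python, from plant import robot gives the robot as it stands.
- The arm moves only by the tool step_arm, never from a script. Its argument "targets" is a list of rows, each an object of numbers: "tx", "ty", "tz": the shift along the tool's x, y, z in mm; "ax", "ay", "az": the turn, a rotation vector about the tool's x, y, z in rad; "grip": the closure in counts, from 0 (fully open) to 255 (shut). In form: [{"tx": .., "ty": .., "tz": .., "ax": .., "ay": .., "az": .., "grip": ..}, ...]. A call has 1 to 20 rows; each row shifts and turns the commanded pose from where the row before left it, along the tool's axes as they then stand; what a row does not reach is not made up. A row lasts 1/10 s, in which the tool goes at most 50 mm and 8.59 degrees, less where a joint would pass 70% of its speed; a pose out of reach is approached as far as the arm can. A call with a gripper value outside its range is refused whole. The fingers move at their own pace and stop on an object; "squeeze" is the grip in N (left out, the last holds). Time passes only in rows, so rows that do not move let the fingers close. It gives the time, the measured TCP pose, the force and the opening at its end, in the units of the state.
- robot.read_state(): the state, without advancing time (a new reading comes with each control period).
- robot.read_camera(name): name is "scene" or "top"; returns a dict with "frame" (420x560x3 uint8, blue, green, red), "fx", "fy", "cx", "cy" (pixels), "k1" (the pictures are not rectified: a ray, as slopes to the right and down, at radius r is drawn at 1 + k1 r^2 times it, then the intrinsics apply), "R" (3x3) and "t" (3): a world point X has camera coordinates R X + t. Camera axes: x right, y down, z forward; pixel columns grow to the right and rows downward; lengths in m; the calibration is good to about 2 mm. A picture is of the moment at which its call begins. There is no depth.
- robot.close_job(): hands the job in, once; it reports no verdict.
The state is a dict: "t": time; "q": joint angles; "dq": joint speeds; "joint_torque": joint torques, N m; "tool_pos": TCP position; "orientation": TCP orientation; "force": force on the tool from outside, world axes, zero at the start; "wrist_torque": the same for the moment, N m; "opening": finger opening in m.
Only numpy, scipy, OpenCV 4.12 (cv2) and the standard library are available. Lean on these libraries where they do the work, as an engineer would, in place of code of your own. Each camera call takes 0.05 s, during which the arm holds its last target.

### The job

Check the flange for run-out: push the gauge slide down until its sprung foot presses lightly on the flange, with the spring about half way in and not bottomed, and leave it there. Then grip the bar handle and turn the dividing table clockwise (seen from above) from its home stop, counting the clicks, to the third stop and no further. Finish while still gripping the handle, holding the table at rest on the third stop; leave the other things on the bench alone.

Things in the scene. Friction and masses are not known exactly. Their poses are not given: they have to be found in the camera images.
- handle_grip (a point): Centre of the steel bar handle of the dividing table, on the table's vertical axis, about 165 mm above the bench. The bar is a level block 76 mm long (its own x), 16 mm thick (its own y; grip across this) and 38 mm high, on a 20 mm spindle standing on a round clamp of 68 mm diameter. The bar and its axes turn with the table.
- table_index (a joint): Angle of the dividing table (rad), growing clockwise seen from above. Home stop at 0, and then a sprung ball detent every 24 degrees (0.419 rad): first stop 0.419, second 0.838, third 1.257, with two more stops after it. It starts at rest in the home stop. Each click takes about 0.25 N m at most to pull out of a stop; half way to the next the ball tips over and pulls the table into it.
- handle: The same handle as a body (bar, spindle and clamp in one), for contact. Origin on the table's axis at the flange's top face, 84 mm above the bench; the bar's centre is 81 mm above it. The flange has 15 dark holes at 24 degrees on a 220 mm circle; at each stop one hole faces the fixed upright pointer at the edge, which is 137 mm from the axis, 88 mm high.
- flange: Steel disc 250 mm in diameter, 12 mm thick, clamped flat on the dividing table and turning with it. Origin: centre of its underside, 72 mm above the bench; top face 84 mm above the bench.
- gauge_cap (a point): Centre of the top face of the round steel cap (28 mm in diameter, 14 mm high) over the gauge's foot: push down here. The foot is straight below it, over the flange, 74 to 93 mm from the table's axis. The cap's top is 144 mm above the bench when the foot just touches the flange and lower by the spring's travel once pressed. The point's own +x points level from the cap to the stand's post, 70 mm away; the post is 18 mm thick and 185 mm tall.
- gauge_slide (a joint): How far the gauge slide has been pushed down (m), 0 at the top, 0.060 at the bottom. It stays where it is left: friction of about 9 N, less about 2.5 N of own weight, so some 6.5 N moves it. The foot just touches the flange at 0.045.
- foot (a joint): How far the sprung foot is pushed into the slide (m): 0 free, 0.012 bottomed; about 0.6 N per mm. Sound reading pressure: about 0.005.
- shoe: The foot's round steel shoe, 14 mm in diameter, 8 mm high, on an 8 mm stem under the cap. Origin: centre of its underside.
- finial: Bystander: brass ball 34 mm on a steel post with a 52 mm round foot, 85 mm tall, loose beside the dividing table. Origin under its foot.
- hammer: Bystander: hammer lying on the bench beside the dividing table. Origin under its middle, handle to its -x.
- magnet: Bystander: dark welding magnet block 90 x 18 x 50 mm. Origin under its centre.
- collar: Bystander: steel collar 60 mm outside, 36 mm bore, 22 mm high. Origin under its centre.
- can: Bystander: spray can 64 mm in diameter, 190 mm tall. Origin under its centre.
- jar: Bystander: jar 52 mm in diameter, 90 mm tall. Origin under its centre.
- gauge_stand: The gauge's stand with its slide, for contact: grey foot 56 x 60 x 20 mm on the bench beyond the table, post on it. Origin: the post's axis at bench level; the slide's arm points to its -x.
Things that resemble listed ones, but are neither listed nor needed, are in the scene too. What is shaped like the gauge_stand but purple is not meant.

How it is judged:
By the outcome, as a careful person would: the job done as asked, in the order asked, and still so for the second after the job is handed in, while the arm keeps its last pose, push and grip.
It also fails if it takes over 54 s, if anything falls off the work surface, if the arm or the gripper's body presses on something with over 40 N, if the wrist force passes 120 N, or if a joint passes its speed limit or range.

## Working session

There is one attempt and no reset: what is moved stays moved. The work goes in short steps, Python scripts to look and compute and a tool call to move; the robot and the scene stay as the last step left them, time stands still between calls to the robot, and variables do not carry over. Pictures are saved under pics/ and viewed, and the job is handed in when it is done.

Besides the shell and the picture viewer there is one more tool, called after "Call:" in YAML: its name, and indented under it one key for each argument. step_arm: Moves the arm, as the interface text tells. Its arguments: {"type":"object","properties":{"targets":{"type":"array"},"squeeze":{"type":"number"}},"required":["targets"]}

```bash
ls; mkdir -p pics; python3 - <<'E'
from plant import robot
import cv2
s=robot.read_state(); print({k:s[k] for k in s})
for n in("scene","top"):
    c=robot.read_camera(n); cv2.imwrite(f"pics/{n}0.png",c["frame"]); print(n,{k:c[k] for k in c if k!="frame"})
E
```

```text
pics
{'t': 0.0, 'q': array([-1.29834222e+00,  1.31164304e-01,  1.48929779e+00, -1.26759448e-05,
        1.52299091e+00, -8.53857020e-02]), 'dq': array([ 0.0012986 ,  0.00020565,  0.00118715, -0.00108775, -0.00012198,
       -0.00025956]), 'joint_torque': array([ 1.97837013e-03, -5.59840608e+01, -4.91756380e+01,  7.66983535e-02,
        3.56604788e-02, -1.69834684e-04]), 'tool_pos': array([ 0.21002644, -0.56145009,  0.23157539]), 'orientation': array([-3.08962013e+00, -5.58770802e-01,  2.92558312e-04]), 'force': array([ 1.26234157,  0.44090686, -0.1313783 ]), 'wrist_torque': array([0.03165229, 0.03160412, 0.03676002]), 'opening': 0.09325959394553825}
scene {'fx': 424.44325832390257, 'fy': 424.44325832390257, 'cx': 278.3569201507749, 'cy': 208.93277461914582, 'k1': -0.11603547330323077, 'R': array([[ 0.54356326,  0.83930669,  0.01016204],
       [ 0.68071419, -0.43370551, -0.59036236],
       [-0.49108775,  0.32781674, -0.80707435]]), 't': array([-0.31968939, -0.29863423,  1.77236071])}
top {'fx': 420.6467560069634, 'fy': 420.6467560069634, 'cx': 282.6802514542295, 'cy': 212.48681699952073, 'k1': -0.09691100569882095, 'R': array([[-0.02581848, -0.99966445,  0.00209789],
       [-0.98320415,  0.02501395, -0.18078689],
       [ 0.18067374, -0.0067303 , -0.98352006]]), 't': array([-8.14290315e-04,  6.03973510e-01,  1.11206033e+00])}
```

```bash
ls pics
```

```text
scene0.png
top0.png
```

View pics/scene0.png

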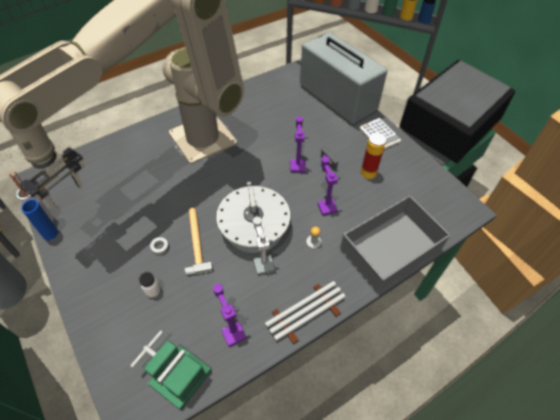

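View pics/top0.png

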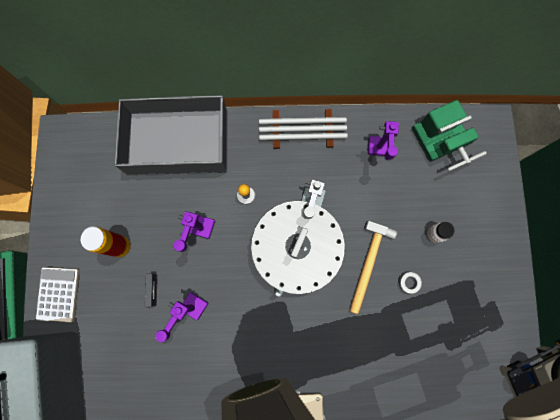

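The scene view shows the dividing table around (254,217) with the grey gauge stand at (263,265). In the top view the flange is at (298,247), the bar at (299,240), the gauge at (314,195) and the pointer near (278,293). I'll zoom in on both.

```bash
python3 - <<'E'
import cv2
a=cv2.imread("pics/top0.png")[160:310,230:360]; b=cv2.imread("pics/scene0.png")[170:285,200:310]
cv2.imwrite("pics/topz.png",cv2.resize(a,None,fx=4,fy=4,interpolation=cv2.INTER_CUBIC)); cv2.imwrite("pics/scz.png",cv2.resize(b,None,fx=5,fy=5,interpolation=cv2.INTER_CUBIC))
E
```

```text
(no output)
```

View pics/topz.png

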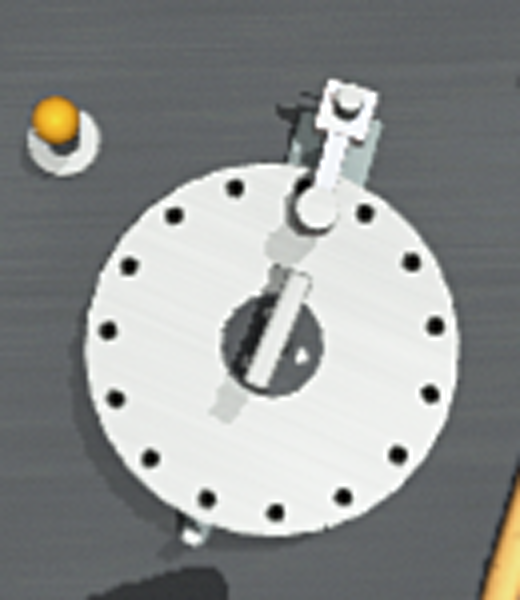

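View pics/scz.png

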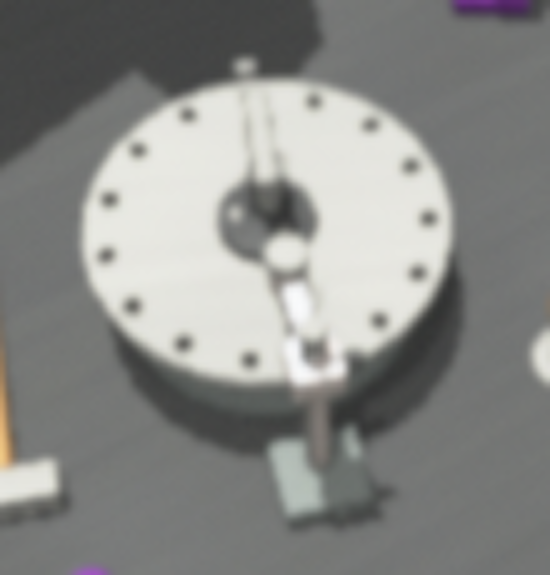

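```bash
cat > h.py <<'E'
import numpy as np, cv2
from scipy.optimize import least_squares
def ray(c,px):
    K=np.array([[c['fx'],0,c['cx']],[0,c['fy'],c['cy']],[0,0,1]])
    p=cv2.undistortPoints(np.array(px,float).reshape(-1,1,2),K,np.array([c['k1'],0,0,0.])).reshape(-1,2)
    d=np.c_[p,np.ones(len(p))]@c['R']; return -c['R'].T@c['t'],d
def onz(c,px,z):
    o,d=ray(c,px); return o+d*((z-o[2])/d[:,2])[:,None]
def tri(ca,pa,cb,pb):
    o1,d1=ray(ca,[pa]);o2,d2=ray(cb,[pb]);d1=d1[0];d2=d2[0]
    s=np.linalg.lstsq(np.c_[d1,-d2],o2-o1,rcond=None)[0]
    a,b=o1+d1*s[0],o2+d2*s[1]; return (a+b)/2,np.linalg.norm(a-b)
def proj(c,X):
    r=cv2.Rodrigues(np.array(c['R']))[0]
    K=np.array([[c['fx'],0,c['cx']],[0,c['fy'],c['cy']],[0,0,1]])
    return cv2.projectPoints(np.array(X,float).reshape(-1,1,3),r,np.array(c['t'],float),K,np.array([c['k1'],0,0,0.]))[0].reshape(-1,2)
def circ(P,r):
    f=least_squares(lambda v:np.hypot(P[:,0]-v[0],P[:,1]-v[1])-r,P[:,:2].mean(0),loss='soft_l1',f_scale=.003)
    return f.x, np.hypot(P[:,0]-f.x[0],P[:,1]-f.x[1])
E
python3 - <<'E'
from plant import robot
from h import *
C={n:robot.read_camera(n) for n in("scene","top")}
roi={"top":(slice(195,300),slice(245,350)),"scene":(slice(183,255),slice(212,295))}
for n,c in C.items():
    g=cv2.cvtColor(c["frame"],cv2.COLOR_BGR2GRAY); ys,xs=roi[n]
    m=np.zeros_like(g); m[ys,xs]=(g[ys,xs]<130)*255
    G=cv2.resize(g,None,fx=4,fy=4,interpolation=cv2.INTER_CUBIC)
    M=np.zeros_like(G); Y=slice(ys.start*4,ys.stop*4);X=slice(xs.start*4,xs.stop*4)
    M[Y,X]=(G[Y,X]<(130 if n=="top" else 170))*255
    k,l,st,ce=cv2.connectedComponentsWithStats(M)
    px=np.array([(ce[i]+.5)/4-.5 for i in range(1,k) if 60<st[i,4]<700])
    P=onz(c,px,.084)
    ok=np.ones(len(P),bool)
    ctr,d=circ(P,.110)
    ok=abs(d-.110)<.006
    ctr,d=circ(P[ok],.110)
    ang=np.degrees(np.arctan2(P[ok,1]-ctr[1],P[ok,0]-ctr[0]))
    print(n,ctr,np.round(d*1000),len(P)); a=np.sort(ang);print(np.round(a,1), np.round(a%24,1))
c=C["top"]
print("bar", onz(c,[[230+305/4,160+280/4],[230+258/4,160+386/4]],.184))
z=lambda u,v,o,f:((u+.5)/f-.5+o[0],(v+.5)/f-.5+o[1])
print("cap",tri(c,z(317,209,(230,160),4),C["scene"],z(288,250,(200,170),5)))
print("post",tri(c,z(350,97,(230,160),4),C["scene"],z(316,352,(200,170),5)), onz(c,[z(350,97,(230,160),4)],.185))
print("ptr",onz(c,[z(195,535,(230,160),4)],.088),onz(C["scene"],[z(245,66,(200,170),5)],.088))
E
```

```text
scene [ 0.50489821 -0.05035372] [110. 110. 110. 110. 110. 110. 110. 110. 110. 110. 110. 110. 109. 110.] 15
[-156.7 -132.6 -108.2  -84.4  -60.4  -36.5  -14.    11.4   35.4   59.2
   83.4  107.5  131.3  179.4] [11.3 11.4 11.8 11.6 11.6 11.5 10.  11.4 11.4 11.2 11.4 11.5 11.3 11.4]
top [ 0.506494   -0.05353899] [110. 110. 110. 110. 110. 110. 110. 110. 110. 110. 110. 110. 110. 110.] 16
[-156.6 -132.7 -108.5  -84.6  -60.6  -36.7   11.4   35.2   59.3   83.2
  107.3  131.2  155.3  179.4] [11.4 11.3 11.5 11.4 11.4 11.3 11.4 11.2 11.3 11.2 11.3 11.2 11.3 11.4]
bar [[ 0.53506658 -0.07190928  0.184     ]
 [ 0.47111218 -0.04120037  0.184     ]]
cap (array([ 0.58349323, -0.07960713,  0.16881541]), np.float64(0.003267363254017514))
post (array([ 0.65556156, -0.10352255,  0.16678146]), np.float64(0.0030556841228806765)) [[ 0.65025001 -0.10318302  0.185     ]]
ptr [[0.38324017 0.00072115 0.088     ]] [[0.38157306 0.00595855 0.088     ]]
```

Call:
step_arm:
  targets:
    - {"tz": -4,"az": -0.147,"grip": 255}
    - {"tz": -4,"az": -0.147,"grip": 255}
    - {"tz": -4,"az": -0.147,"grip": 255}
    - {"tz": -4,"az": -0.147,"grip": 255}
    - {"tz": -4,"az": -0.147,"grip": 255}
    - {"tz": -4,"az": -0.147,"grip": 255}
    - {"tz": -4,"az": -0.147,"grip": 255}
    - {"tz": -4,"az": -0.147,"grip": 255}
    - {"tz": -4,"az": -0.147,"grip": 255}
    - {"tz": -4,"az": -0.147,"grip": 255}
    - {"tz": -4,"az": -0.147,"grip": 255}
    - {"tz": -4,"az": -0.147,"grip": 255}
    - {"tz": -4,"az": -0.147,"grip": 255}
    - {"tz": -4,"az": -0.147,"grip": 255}
    - {"tz": -4,"az": -0.147,"grip": 255}
    - {"tz": -4,"az": -0.147,"grip": 255}
    - {"grip": 255}
  squeeze: 20

```text
schema error: expected keys tx, ty, tz, ax, ay, az, grip
```

```bash
cat >> h.py <<'E'
from scipy.spatial.transform import Rotation as Rn
def go(s,X,yaw=None):
    R=Rn.from_rotvec(s['orientation']).as_matrix()
    d=R.T@(np.array(X)-s['tool_pos'])*1000
    y=np.degrees(np.arctan2(R[1,0],R[0,0]))
    print("yaw",y.round(2),"tilt",R[:,2].round(4),"shift mm",d.round(1))
    if yaw is not None: print("az",np.radians((y-yaw+180)%360-180).round(4))
E
python3 - <<'E'
from plant import robot
from h import *
s=robot.read_state(); print(s['t'],s['tool_pos'],s['q'],s['opening'],s['force'])
C={n:robot.read_camera(n) for n in("scene","top")}
z=lambda u,v,o,f:((u+.5)/f-.5+o[0],(v+.5)/f-.5+o[1])
pt=z(317,209,(230,160),4); ps=z(288,250,(200,170),5)
for h in(.144,.16,.17,.18,.189):
    print(h,onz(C["top"],[pt],h)[0]+[-.0008,.0016,0],onz(C["scene"],[ps],h)[0]+[.0008,-.0016,0])
for h in(.165,.185): print(proj(C["top"],[[.652,-.103,h]]),proj(C["scene"],[[.652,-.103,h]]))
go(s,[.583,-.0785,.26],155.3)
E
```

```text
0.2 [ 0.21001689 -0.5616576   0.23195829] [-1.29845449e+00  1.30882657e-01  1.48890691e+00 -7.04326874e-06
  1.52301720e+00 -8.54163389e-02] 0.09286560730912519 [-0.36591912 -0.97416535 -1.39755848]
0.144 [ 0.58650039 -0.08120223  0.144     ] [ 0.56989566 -0.07144136  0.144     ]
0.16 [ 0.58356289 -0.0800786   0.16      ] [ 0.57964398 -0.07679259  0.16      ]
0.17 [ 0.58172695 -0.07937633  0.17      ] [ 0.58573668 -0.08013711  0.17      ]
0.18 [ 0.57989102 -0.07867406  0.18      ] [ 0.59182938 -0.08348163  0.18      ]
0.189 [ 0.57823867 -0.07804202  0.189     ] [ 0.59731281 -0.0864917   0.189     ]
[[316.37664074 185.1556441 ]] [[261.83837388 239.44126914]]
[[317.02262608 183.19648965]] [[261.69404863 235.88696973]]
yaw 20.5 tilt [-3.0e-04  1.2e-03 -1.0e+00] shift mm [ 518.6 -322.   -27.6]
az -2.3527
```

Call:
step_arm:
  targets:
    - {"tx": 0,"ty": 0,"tz": -4,"ax": 0,"ay": 0,"az": -0.147,"grip": 255}
    - {"tx": 0,"ty": 0,"tz": -4,"ax": 0,"ay": 0,"az": -0.147,"grip": 255}
    - {"tx": 0,"ty": 0,"tz": -4,"ax": 0,"ay": 0,"az": -0.147,"grip": 255}
    - {"tx": 0,"ty": 0,"tz": -4,"ax": 0,"ay": 0,"az": -0.147,"grip": 255}
    - {"tx": 0,"ty": 0,"tz": -4,"ax": 0,"ay": 0,"az": -0.147,"grip": 255}
    - {"tx": 0,"ty": 0,"tz": -4,"ax": 0,"ay": 0,"az": -0.147,"grip": 255}
    - {"tx": 0,"ty": 0,"tz": -4,"ax": 0,"ay": 0,"az": -0.147,"grip": 255}
    - {"tx": 0,"ty": 0,"tz": -4,"ax": 0,"ay": 0,"az": -0.147,"grip": 255}
    - {"tx": 0,"ty": 0,"tz": -4,"ax": 0,"ay": 0,"az": -0.147,"grip": 255}
    - {"tx": 0,"ty": 0,"tz": -4,"ax": 0,"ay": 0,"az": -0.147,"grip": 255}
    - {"tx": 0,"ty": 0,"tz": -4,"ax": 0,"ay": 0,"az": -0.147,"grip": 255}
    - {"tx": 0,"ty": 0,"tz": -4,"ax": 0,"ay": 0,"az": -0.147,"grip": 255}
    - {"tx": 0,"ty": 0,"tz": -4,"ax": 0,"ay": 0,"az": -0.147,"grip": 255}
    - {"tx": 0,"ty": 0,"tz": -4,"ax": 0,"ay": 0,"az": -0.147,"grip": 255}
    - {"tx": 0,"ty": 0,"tz": -4,"ax": 0,"ay": 0,"az": -0.147,"grip": 255}
    - {"tx": 0,"ty": 0,"tz": -4,"ax": 0,"ay": 0,"az": -0.147,"grip": 255}
    - {"tx": 0,"ty": 0,"tz": 0,"ax": 0,"ay": 0,"az": 0,"grip": 255}
  squeeze: 20

```text
t: 2.0
tool_pos: [0.2102, -0.5622, 0.2973]
orientation: [0.669, 3.069, -0.001]
force: [0.0, -0.3, -0.6]
opening: 0.0003
```

```bash
python3 - <<'E'
from plant import robot
from h import *
s=robot.read_state(); print(s['t'],s['tool_pos'],s['q'],s['opening'],s['force'])
go(s,[.583,-.0795,.26],155.3)
E
```

```text
2.0 [ 0.21024589 -0.5622234   0.29727413] [-1.29834693e+00  1.12460905e-01  1.39084230e+00  4.08329130e-06
  1.63734126e+00 -2.43988382e+00] 0.00033351435433804754 [ 0.01674807 -0.25919237 -0.57829059]
yaw 155.41 tilt [ 3.e-04 -9.e-04 -1.e+00] shift mm [-138.   594.1   36.9]
az 0.0018
```

Call:
step_arm:
  targets:
    - {"tx": -7.7,"ty": 33,"tz": 0,"ax": 0,"ay": 0,"az": 0,"grip": 255}
    - {"tx": -7.7,"ty": 33,"tz": 0,"ax": 0,"ay": 0,"az": 0,"grip": 255}
    - {"tx": -7.7,"ty": 33,"tz": 0,"ax": 0,"ay": 0,"az": 0,"grip": 255}
    - {"tx": -7.7,"ty": 33,"tz": 0,"ax": 0,"ay": 0,"az": 0,"grip": 255}
    - {"tx": -7.7,"ty": 33,"tz": 0,"ax": 0,"ay": 0,"az": 0,"grip": 255}
    - {"tx": -7.7,"ty": 33,"tz": 0,"ax": 0,"ay": 0,"az": 0,"grip": 255}
    - {"tx": -7.7,"ty": 33,"tz": 0,"ax": 0,"ay": 0,"az": 0,"grip": 255}
    - {"tx": -7.7,"ty": 33,"tz": 0,"ax": 0,"ay": 0,"az": 0,"grip": 255}
    - {"tx": -7.7,"ty": 33,"tz": 0,"ax": 0,"ay": 0,"az": 0,"grip": 255}
    - {"tx": -7.7,"ty": 33,"tz": 0,"ax": 0,"ay": 0,"az": 0,"grip": 255}
    - {"tx": -7.7,"ty": 33,"tz": 0,"ax": 0,"ay": 0,"az": 0,"grip": 255}
    - {"tx": -7.7,"ty": 33,"tz": 0,"ax": 0,"ay": 0,"az": 0,"grip": 255}
    - {"tx": -7.7,"ty": 33,"tz": 0,"ax": 0,"ay": 0,"az": 0,"grip": 255}
    - {"tx": -7.7,"ty": 33,"tz": 0,"ax": 0,"ay": 0,"az": 0,"grip": 255}
    - {"tx": -7.7,"ty": 33,"tz": 0,"ax": 0,"ay": 0,"az": 0,"grip": 255}
    - {"tx": -7.7,"ty": 33,"tz": 0,"ax": 0,"ay": 0,"az": 0,"grip": 255}
    - {"tx": -7.7,"ty": 33,"tz": 0,"ax": 0,"ay": 0,"az": 0,"grip": 255}
    - {"tx": -7.7,"ty": 33,"tz": 0,"ax": 0,"ay": 0,"az": 0,"grip": 255}
    - {"tx": 0,"ty": 0,"tz": 0,"ax": 0,"ay": 0,"az": 0,"grip": 255}
    - {"tx": 0,"ty": 0,"tz": 0,"ax": 0,"ay": 0,"az": 0,"grip": 255}

```text
t: 4.0
tool_pos: [0.5846, -0.08, 0.296]
orientation: [-0.675, -3.067, 0.0]
force: [0.0, -1.2, 0.2]
opening: 0.0004
```

```bash
python3 - <<'E'
from plant import robot
from h import *
s=robot.read_state(); print(s['t'],s['tool_pos'],s['q'],s['opening'],s['force'])
go(s,[.583,-.0795,.20],155.3)
c=robot.read_camera("scene"); cv2.imwrite("pics/s1.png",cv2.resize(c["frame"][120:300,170:350],None,fx=3.3,fy=3.3,interpolation=cv2.INTER_CUBIC))
E
```

```text
4.0 [ 0.58459267 -0.079986    0.2960495 ] [-2.22676224e-01  8.67603908e-02  1.42044034e+00 -3.01544851e-04
  1.63537154e+00 -1.36000954e+00] 0.00035051295060082227 [ 0.04437422 -1.16409972  0.20954837]
yaw 155.16 tilt [-1.e-03 -1.e-04 -1.e+00] shift mm [ 1.6 -0.2 96.1]
az -0.0024
```

View pics/s1.png

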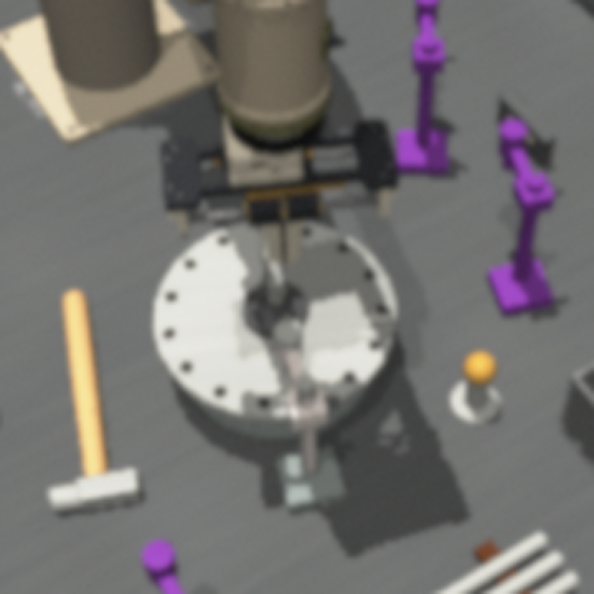

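The closed fingers (285,250) hang above the cap (287,330), and the line-up looks plausible. Next I'll descend to just above the cap.

Call:
step_arm:
  targets:
    - {"tx": 1.5,"ty": 0,"tz": 10,"ax": 0,"ay": 0,"az": 0,"grip": 255}
    - {"tx": 0,"ty": 0,"tz": 15,"ax": 0,"ay": 0,"az": 0,"grip": 255}
    - {"tx": 0,"ty": 0,"tz": 20,"ax": 0,"ay": 0,"az": 0,"grip": 255}
    - {"tx": 0,"ty": 0,"tz": 20,"ax": 0,"ay": 0,"az": 0,"grip": 255}
    - {"tx": 0,"ty": 0,"tz": 15,"ax": 0,"ay": 0,"az": 0,"grip": 255}
    - {"tx": 0,"ty": 0,"tz": 14,"ax": 0,"ay": 0,"az": 0,"grip": 255}
    - {"tx": 0,"ty": 0,"tz": 8,"ax": 0,"ay": 0,"az": 0,"grip": 255}
    - {"tx": 0,"ty": 0,"tz": 0,"ax": 0,"ay": 0,"az": 0,"grip": 255}
    - {"tx": 0,"ty": 0,"tz": 0,"ax": 0,"ay": 0,"az": 0,"grip": 255}

```text
t: 4.95
tool_pos: [0.5835, -0.08, 0.1952]
orientation: [0.673, 3.068, 0.0]
force: [-0.4, -0.8, -0.6]
opening: 0.0001
```

```bash
python3 - <<'E'
from plant import robot
from h import *
s=robot.read_state(); print(s['t'],s['tool_pos'],s['force'])
go(s,[.583,-.0795,.153],155.3)
for n in("scene","top"):
    c=robot.read_camera(n); 
    p=proj(c,[s['tool_pos']-[0,0,.014]])[0];print(n,p)
    f=c["frame"]; u,v=p.astype(int)
    cv2.imwrite(f"pics/{n}2.png",cv2.resize(f[v-50:v+50,u-50:u+50],None,fx=5,fy=5,interpolation=cv2.INTER_CUBIC))
E
```

```text
4.95 [ 0.58352991 -0.0799734   0.19515324] [-0.38523278 -0.77073278 -0.64312008]
yaw 155.26 tilt [ 7.e-04 -1.e-04 -1.e+00] shift mm [ 0.7  0.2 42.2]
az -0.0008
scene [256.45855473 217.43612752]
top [308.74056182 210.66468007]
```

View pics/scene2.png

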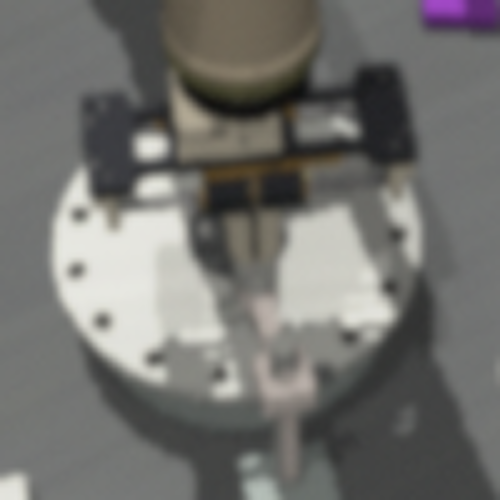

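View pics/top2.png

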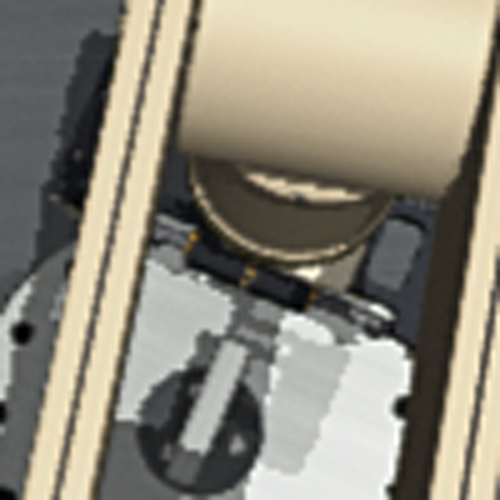

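In the scene picture the finger tips, around (255,265), sit on the arm's line just over the cap. Now I'll go down slowly and watch the force.

Call:
step_arm:
  targets:
    - {"tx": 0,"ty": 0,"tz": 3,"ax": 0,"ay": 0,"az": 0,"grip": 255}
    - {"tx": 0,"ty": 0,"tz": 3,"ax": 0,"ay": 0,"az": 0,"grip": 255}
    - {"tx": 0,"ty": 0,"tz": 3,"ax": 0,"ay": 0,"az": 0,"grip": 255}
    - {"tx": 0,"ty": 0,"tz": 3,"ax": 0,"ay": 0,"az": 0,"grip": 255}

```text
t: 5.45
tool_pos: [0.5832, -0.0799, 0.1823]
orientation: [-0.673, -3.068, -0.0]
force: [0.2, -0.6, 0.9]
opening: 0.0003
```

Call:
step_arm:
  targets:
    - {"tx": 0,"ty": 0,"tz": 2,"ax": 0,"ay": 0,"az": 0,"grip": 255}
    - {"tx": 0,"ty": 0,"tz": 2,"ax": 0,"ay": 0,"az": 0,"grip": 255}

```text
t: 5.65
tool_pos: [0.5832, -0.0799, 0.1792]
orientation: [-0.673, -3.069, 0.0]
force: [-3.6, 0.4, 6.9]
opening: 0.0003
```

Call:
step_arm:
  targets:
    - {"tx": 0,"ty": 0,"tz": 2,"ax": 0,"ay": 0,"az": 0,"grip": 255}
    - {"tx": 0,"ty": 0,"tz": 2,"ax": 0,"ay": 0,"az": 0,"grip": 255}

```text
t: 5.85
tool_pos: [0.5832, -0.0798, 0.1754]
orientation: [-0.673, -3.069, 0.0]
force: [-4.0, 0.5, 7.1]
opening: 0.0006
```

Call:
step_arm:
  targets:
    - {"tx": 0,"ty": 0,"tz": 2,"ax": 0,"ay": 0,"az": 0,"grip": 255}
    - {"tx": 0,"ty": 0,"tz": 2,"ax": 0,"ay": 0,"az": 0,"grip": 255}

```text
t: 6.05
tool_pos: [0.5832, -0.0798, 0.1714]
orientation: [0.673, 3.069, -0.0]
force: [-4.0, 0.5, 6.8]
opening: 0.0005
```

Contact came with the tips at about 0.166, which agrees with the vision estimate. I'll continue to the flange.

Call:
step_arm:
  targets:
    - {"tx": 0,"ty": 0,"tz": 2,"ax": 0,"ay": 0,"az": 0,"grip": 255}
    - {"tx": 0,"ty": 0,"tz": 2,"ax": 0,"ay": 0,"az": 0,"grip": 255}
    - {"tx": 0,"ty": 0,"tz": 2,"ax": 0,"ay": 0,"az": 0,"grip": 255}
    - {"tx": 0,"ty": 0,"tz": 2,"ax": 0,"ay": 0,"az": 0,"grip": 255}

```text
t: 6.45
tool_pos: [0.5832, -0.0798, 0.1634]
orientation: [0.673, 3.069, -0.0]
force: [-4.5, 0.5, 6.3]
opening: 0.0005
```

Call:
step_arm:
  targets:
    - {"tx": 0,"ty": 0,"tz": 2,"ax": 0,"ay": 0,"az": 0,"grip": 255}

```text
t: 6.55
tool_pos: [0.5832, -0.0799, 0.1614]
orientation: [0.673, 3.069, -0.0]
force: [-3.9, 1.5, 6.9]
opening: 0.0006
```

Call:
step_arm:
  targets:
    - {"tx": 0,"ty": 0,"tz": 1,"ax": 0,"ay": 0,"az": 0,"grip": 255}

```text
t: 6.65
tool_pos: [0.5832, -0.0798, 0.1603]
orientation: [-0.673, -3.069, 0.0]
force: [-3.1, -0.1, 7.1]
opening: 0.0002
```

Call:
step_arm:
  targets:
    - {"tx": 0,"ty": 0,"tz": 1,"ax": 0,"ay": 0,"az": 0,"grip": 255}

```text
t: 6.75
tool_pos: [0.5832, -0.0799, 0.1594]
orientation: [-0.673, -3.069, 0.0]
force: [-3.9, 1.7, 6.2]
opening: 0.0008
```

Call:
step_arm:
  targets:
    - {"tx": 0,"ty": 0,"tz": 1,"ax": 0,"ay": 0,"az": 0,"grip": 255}

```text
t: 6.85
tool_pos: [0.5832, -0.0799, 0.1584]
orientation: [-0.673, -3.069, 0.0]
force: [-4.0, 1.1, 7.5]
opening: 0.0003
```

Call:
step_arm:
  targets:
    - {"tx": 0,"ty": 0,"tz": 1,"ax": 0,"ay": 0,"az": 0,"grip": 255}

```text
t: 6.95
tool_pos: [0.5832, -0.0799, 0.1575]
orientation: [0.673, 3.069, -0.0]
force: [-5.5, 1.3, 8.3]
opening: 0.0007
```

Call:
step_arm:
  targets:
    - {"tx": 0,"ty": 0,"tz": 1,"ax": 0,"ay": 0,"az": 0,"grip": 255}

```text
t: 7.05
tool_pos: [0.5832, -0.0799, 0.1567]
orientation: [0.673, 3.069, -0.0]
force: [-6.1, 1.2, 8.8]
opening: 0.0007
```

Call:
step_arm:
  targets:
    - {"tx": 0,"ty": 0,"tz": 1,"ax": 0,"ay": 0,"az": 0,"grip": 255}
    - {"tx": 0,"ty": 0,"tz": 1,"ax": 0,"ay": 0,"az": 0,"grip": 255}

```text
t: 7.25
tool_pos: [0.5832, -0.0799, 0.1549]
orientation: [0.673, 3.069, -0.0]
force: [-5.8, 0.9, 10.6]
opening: 0.0008
```

Call:
step_arm:
  targets:
    - {"tx": 0,"ty": 0,"tz": 1,"ax": 0,"ay": 0,"az": 0,"grip": 255}

```text
t: 7.35
tool_pos: [0.5832, -0.0799, 0.1539]
orientation: [0.673, 3.068, -0.0]
force: [-5.6, 1.5, 10.0]
opening: 0.0007
```

Call:
step_arm:
  targets:
    - {"tx": 0,"ty": 0,"tz": 0.8,"ax": 0,"ay": 0,"az": 0,"grip": 255}
    - {"tx": 0,"ty": 0,"tz": 0,"ax": 0,"ay": 0,"az": 0,"grip": 255}

```text
t: 7.55
tool_pos: [0.5832, -0.0799, 0.1531]
orientation: [0.673, 3.069, -0.0]
force: [-5.1, 0.6, 9.7]
opening: 0.0005
```

```bash
python3 - <<'E'
from plant import robot
s=robot.read_state(); print(s['t'],s['tool_pos'],s['force'])
E
```

```text
7.55 [ 0.5831921  -0.07986517  0.15307036] [-5.10884519  0.64431386  9.73040574]
```

The force rose by about 3 N over the last 5 mm, so the foot is in by about 5 mm. Now I'll back straight off.

Call:
step_arm:
  targets:
    - {"tx": 0,"ty": 0,"tz": -2,"ax": 0,"ay": 0,"az": 0,"grip": 255}
    - {"tx": 0,"ty": 0,"tz": -5,"ax": 0,"ay": 0,"az": 0,"grip": 255}
    - {"tx": 0,"ty": 0,"tz": -15,"ax": 0,"ay": 0,"az": 0,"grip": 255}
    - {"tx": 0,"ty": 0,"tz": -25,"ax": 0,"ay": 0,"az": 0,"grip": 255}
    - {"tx": 0,"ty": 0,"tz": -25,"ax": 0,"ay": 0,"az": 0,"grip": 255}
    - {"tx": 0,"ty": 0,"tz": -20,"ax": 0,"ay": 0,"az": 0,"grip": 255}
    - {"tx": 0,"ty": 0,"tz": 0,"ax": 0,"ay": 0,"az": 0,"grip": 60}
    - {"tx": 0,"ty": 0,"tz": 0,"ax": 0,"ay": 0,"az": 0,"grip": 60}

```text
t: 8.35
tool_pos: [0.5836, -0.08, 0.2444]
orientation: [0.673, 3.067, 0.0]
force: [-0.7, 0.5, -0.4]
opening: 0.012
```

```bash
python3 - <<'E'
from plant import robot
from h import *
s=robot.read_state(); print(s['t'],s['tool_pos'],s['force'],s['opening'])
go(s,[.5057,-.052,.245],155.3)
for n in("scene","top"):
    c=robot.read_camera(n); f=c["frame"]
    u,v=proj(c,[[.55,-.07,.14]])[0].astype(int)
    print(n,u-55,v-55)
    cv2.imwrite(f"pics/{n}3.png",cv2.resize(f[v-55:v+55,u-55:u+55],None,fx=5,fy=5,interpolation=cv2.INTER_CUBIC))
E
```

```text
8.35 [ 0.58359002 -0.07996485  0.24436153] [-0.72436     0.53286331 -0.40544581] 0.012000130713357551
yaw 155.26 tilt [ 1.3e-03 -3.0e-04 -1.0e+00] shift mm [82.4 -7.2 -0.7]
az -0.0007
scene 199 161
top 249 171
```

View pics/scene3.png

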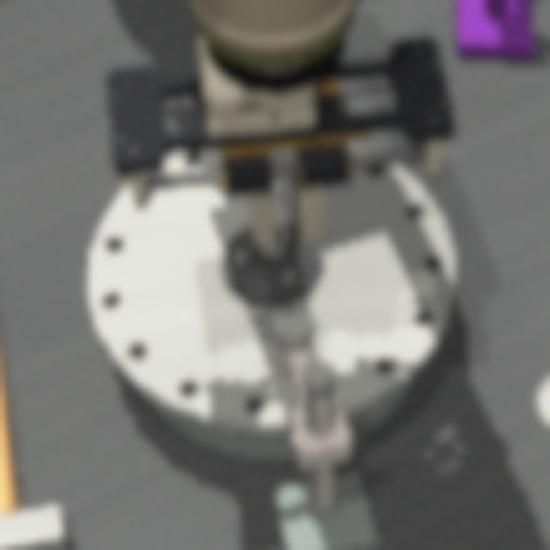

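View pics/top3.png

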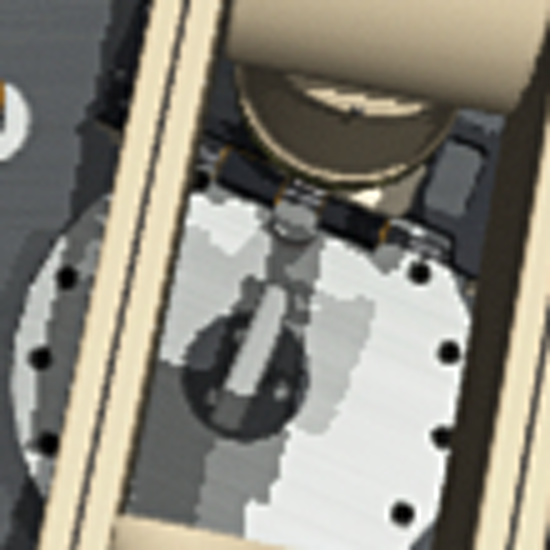

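The slide stayed down. In the scene crop the cap is at about (287,325), clearly lower than before, and the bar is free at about (258,340) in the top crop. Moving over the bar.

Call:
step_arm:
  targets:
    - {"tx": 8,"ty": -0.7,"tz": 0,"ax": 0,"ay": 0,"az": 0,"grip": 60}
    - {"tx": 15,"ty": -1.3,"tz": 0,"ax": 0,"ay": 0,"az": 0,"grip": 60}
    - {"tx": 20,"ty": -1.8,"tz": 0,"ax": 0,"ay": 0,"az": 0,"grip": 60}
    - {"tx": 20,"ty": -1.8,"tz": 0,"ax": 0,"ay": 0,"az": 0,"grip": 60}
    - {"tx": 14,"ty": -1.2,"tz": 0,"ax": 0,"ay": 0,"az": 0,"grip": 60}
    - {"tx": 5.4,"ty": -0.4,"tz": 0,"ax": 0,"ay": 0,"az": 0,"grip": 60}
    - {"tx": 0,"ty": 0,"tz": 0,"ax": 0,"ay": 0,"az": 0,"grip": 60}
    - {"tx": 0,"ty": 0,"tz": 0,"ax": 0,"ay": 0,"az": 0,"grip": 60}

```text
t: 9.25
tool_pos: [0.5055, -0.052, 0.2436]
orientation: [-0.673, -3.069, 0.0]
force: [-0.1, -0.2, 0.4]
opening: 0.071
```

```bash
python3 - <<'E'
from plant import robot
from h import *
s=robot.read_state(); print(s['t'],s['tool_pos'],s['force'],s['opening'],s['q'])
go(s,[.5057,-.052,.165],155.3)
for n in("scene","top"):
    c=robot.read_camera(n); f=c["frame"]
    u,v=proj(c,[[.55,-.07,.14]])[0].astype(int)
    print(n,u-55,v-55)
    cv2.imwrite(f"pics/{n}4.png",cv2.resize(f[v-55:v+55,u-55:u+55],None,fx=5,fy=5,interpolation=cv2.INTER_CUBIC))
    if n=="scene":
        for z in(.134,.139,.144,.15): print(z,proj(c,[[.583-.0008,-.0795+.0016,z]]))
E
```

```text
9.25 [ 0.50553475 -0.05201825  0.2435896 ] [-0.06605441 -0.23786519  0.41394851] 0.07095515906591207 [-2.03444996e-01 -1.24351046e-01  1.72357230e+00 -1.36122058e-05
  1.54244612e+00 -1.34244666e+00]
yaw 155.26 tilt [-1.e-04  0.e+00 -1.e+00] shift mm [-0.1  0.1 78.6]
az -0.0007
scene 199 161
0.134 [[257.26718272 225.35200617]]
0.139 [[257.21970915 224.47289054]]
0.144 [[257.17197044 223.58845384]]
0.15 [[257.11433106 222.52004156]]
top 249 171
```

View pics/scene4.png

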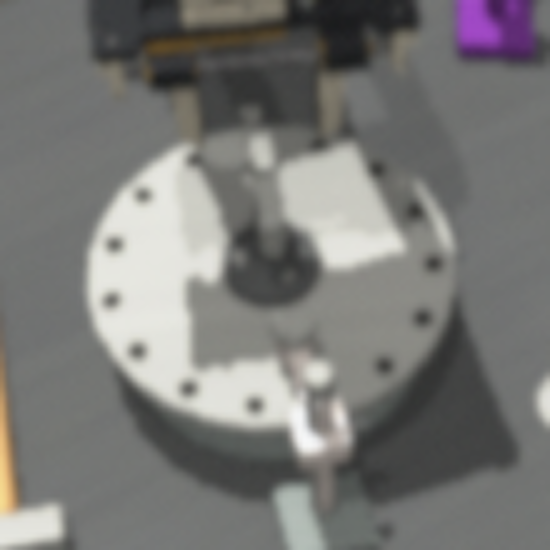

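View pics/top4.png

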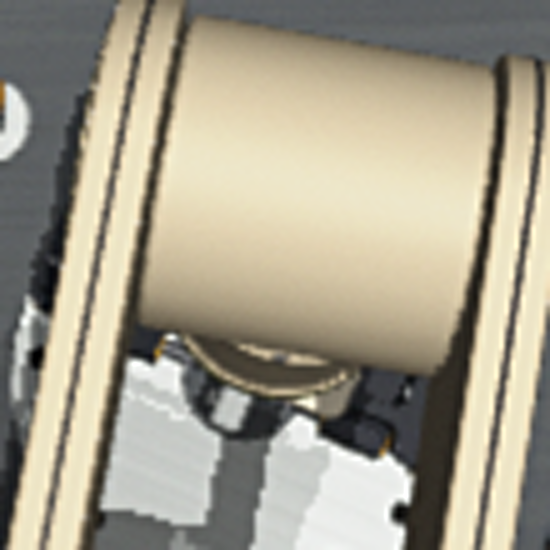

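The bar (262,150) is centred between the open fingers (190 and 333) in the scene crop, and the cap row matches a cap height of about 0.139 within roughly 1.5 px. Descending.

Call:
step_arm:
  targets:
    - {"tx": 0,"ty": 0,"tz": 8,"ax": 0,"ay": 0,"az": 0,"grip": 60}
    - {"tx": 0,"ty": 0,"tz": 12,"ax": 0,"ay": 0,"az": 0,"grip": 60}
    - {"tx": 0,"ty": 0,"tz": 15,"ax": 0,"ay": 0,"az": 0,"grip": 60}
    - {"tx": 0,"ty": 0,"tz": 15,"ax": 0,"ay": 0,"az": 0,"grip": 60}
    - {"tx": 0,"ty": 0,"tz": 14,"ax": 0,"ay": 0,"az": 0,"grip": 60}
    - {"tx": 0,"ty": 0,"tz": 10,"ax": 0,"ay": 0,"az": 0,"grip": 60}
    - {"tx": 0,"ty": 0,"tz": 3,"ax": 0,"ay": 0,"az": 0,"grip": 60}
    - {"tx": 0,"ty": 0,"tz": 0,"ax": 0,"ay": 0,"az": 0,"grip": 60}

```text
t: 10.15
tool_pos: [0.5051, -0.0519, 0.1663]
orientation: [-0.673, -3.068, -0.0]
force: [0.2, -0.5, 0.2]
opening: 0.0713
```

Call:
step_arm:
  targets:
    - {"tx": 0,"ty": 0,"tz": 0,"ax": 0,"ay": 0,"az": 0,"grip": 180}
    - {"tx": 0,"ty": 0,"tz": 0,"ax": 0,"ay": 0,"az": 0,"grip": 190}
    - {"tx": 0,"ty": 0,"tz": 0,"ax": 0,"ay": 0,"az": 0,"grip": 200}
    - {"tx": 0,"ty": 0,"tz": 0,"ax": 0,"ay": 0,"az": 0,"grip": 200}
  squeeze: 10

```text
t: 10.55
tool_pos: [0.5056, -0.052, 0.1673]
orientation: [0.673, 3.068, 0.0]
force: [0.1, 0.8, -0.8]
opening: 0.0437
```

```bash
python3 - <<'E'
from plant import robot
s=robot.read_state(); print(s)
E
```

```text
{'t': 10.55, 'q': array([-2.03388540e-01, -7.93563949e-02,  1.82196694e+00,  1.14638264e-05,
        1.39823831e+00, -1.34235349e+00]), 'dq': array([-0.00092809,  0.003219  ,  0.00192622,  0.00048709,  0.00024   ,
       -0.00029282]), 'joint_torque': array([-4.27276709e-04, -4.37130475e+01, -4.78545284e+01,  3.04184898e-03,
        7.46623124e-02,  1.43779353e-04]), 'tool_pos': array([ 0.50564915, -0.05200346,  0.16727363]), 'orientation': array([6.72904624e-01, 3.06791984e+00, 3.23678460e-05]), 'force': array([ 0.10150159,  0.8217627 , -0.77883707]), 'wrist_torque': array([ 0.06796951, -0.17441639,  0.05009893]), 'opening': 0.0437215783838208}
```

Call:
step_arm:
  targets:
    - {"tx": 0,"ty": 0,"tz": 0,"ax": 0,"ay": 0,"az": 0,"grip": 255}
    - {"tx": 0,"ty": 0,"tz": 0,"ax": 0,"ay": 0,"az": 0,"grip": 255}
    - {"tx": 0,"ty": 0,"tz": 0,"ax": 0,"ay": 0,"az": 0,"grip": 255}
    - {"tx": 0,"ty": 0,"tz": 0,"ax": 0,"ay": 0,"az": 0,"grip": 255}
    - {"tx": 0,"ty": 0,"tz": 0,"ax": 0,"ay": 0,"az": 0,"grip": 255}
    - {"tx": 0,"ty": 0,"tz": 0,"ax": 0,"ay": 0,"az": 0,"grip": 255}
    - {"tx": 0,"ty": 0,"tz": 0,"ax": 0,"ay": 0,"az": 0,"grip": 255}
    - {"tx": 0,"ty": 0,"tz": 0,"ax": 0,"ay": 0,"az": 0,"grip": 255}
  squeeze: 6

```text
t: 11.35
tool_pos: [0.5059, -0.051, 0.1668]
orientation: [0.672, 3.068, 0.003]
force: [3.5, 4.5, -1.2]
opening: 0.0162
```

```bash
python3 - <<'E'
from plant import robot
from h import *
s=robot.read_state(); print(s['t'],s['tool_pos'],s['force'],s['wrist_torque'],s['opening'])
print(Rn.from_rotvec(s['orientation']).as_matrix().T@s['force'])
E
```

```text
11.35 [ 0.50586897 -0.05095133  0.16684577] [ 3.47830626  4.52854441 -1.17841673] [ 0.7322014  -0.51344185  0.04726631] 0.01619343000752578
[-1.26671769  5.56563757  1.18915921]
```

Call:
step_arm:
  targets:
    - {"tx": 0,"ty": 1.1,"tz": 0,"ax": 0,"ay": 0,"az": 0,"grip": 255}
    - {"tx": 0,"ty": 0,"tz": 0,"ax": 0,"ay": 0,"az": 0,"grip": 255}
    - {"tx": 0,"ty": 0,"tz": 0,"ax": 0,"ay": 0,"az": 0,"grip": 255}
  squeeze: 10

```text
t: 11.65
tool_pos: [0.5059, -0.0509, 0.1668]
orientation: [0.673, 3.069, 0.0]
force: [0.4, 0.5, 0.9]
opening: 0.0162
```

```bash
cat > st.py <<'E'
from plant import robot
from h import *
s=robot.read_state(); R=Rn.from_rotvec(s['orientation']).as_matrix()
print(s['t'],s['tool_pos'],"op",s['opening'],"yaw",np.degrees(np.arctan2(R[1,0],R[0,0])).round(2),"tilt",R[:,2].round(4))
print("F tool",(R.T@s['force']).round(2),"Tq tool",(R.T@s['wrist_torque']).round(3),"q6",s['q'][5])
E
python3 st.py
```

```text
11.65 [ 0.50587179 -0.05094844  0.16684553] op 0.01618426503852091 yaw 155.26 tilt [ 0.  0. -1.]
F tool [-0.14  0.58 -0.86] Tq tool [-0.253 -0.151 -0.037] q6 -1.3402777552594571
```

Side force is zeroed. Now I'll grip firmly and start the first click.

Call:
step_arm:
  targets:
    - {"tx": 0,"ty": 0,"tz": 0,"ax": 0,"ay": 0,"az": 0,"grip": 255}
    - {"tx": 0,"ty": 0,"tz": 0,"ax": 0,"ay": 0,"az": 0,"grip": 255}
    - {"tx": 0,"ty": 0,"tz": 0,"ax": 0,"ay": 0,"az": 0,"grip": 255}
  squeeze: 55

```text
t: 11.95
tool_pos: [0.5059, -0.0509, 0.1668]
orientation: [0.673, 3.069, 0.0]
force: [1.2, 1.4, 0.0]
opening: 0.0155
```

```bash
python3 st.py
```

```text
11.95 [ 0.50588069 -0.05090902  0.16682776] op 0.015531083172149539 yaw 155.26 tilt [ 1.e-04  2.e-04 -1.e+00]
F tool [-0.47  1.8  -0.05] Tq tool [-0.316 -0.145 -0.055] q6 -1.3402784226859326
```

Call:
step_arm:
  targets:
    - {"tx": 0,"ty": 0,"tz": 0,"ax": 0,"ay": 0,"az": 0.035,"grip": 255}
    - {"tx": 0,"ty": 0,"tz": 0,"ax": 0,"ay": 0,"az": 0.035,"grip": 255}
    - {"tx": 0,"ty": 0,"tz": 0,"ax": 0,"ay": 0,"az": 0.035,"grip": 255}

```text
t: 12.25
tool_pos: [0.5059, -0.0508, 0.1668]
orientation: [0.835, 3.029, 0.0]
force: [1.0, 1.4, -0.3]
opening: 0.0157
```

```bash
python3 st.py
```

```text
12.25 [ 0.50592956 -0.05077835  0.16681909] op 0.015697111149348658 yaw 149.18 tilt [ 2.e-04  3.e-04 -1.e+00]
F tool [-0.2   1.69  0.32] Tq tool [-0.475 -0.149 -0.083] q6 -1.233981802804381
```

Call:
step_arm:
  targets:
    - {"tx": 0,"ty": 0,"tz": 0,"ax": 0,"ay": 0,"az": 0.035,"grip": 255}
    - {"tx": 0,"ty": 0,"tz": 0,"ax": 0,"ay": 0,"az": 0.035,"grip": 255}

```text
t: 12.45
tool_pos: [0.506, -0.0507, 0.1668]
orientation: [0.94, 2.997, 0.001]
force: [1.5, 2.4, -0.4]
opening: 0.0158
```

```bash
python3 st.py
```

```text
12.45 [ 0.50598832 -0.05069051  0.1668213 ] op 0.01575622604549843 yaw 145.16 tilt [ 3.e-04  5.e-04 -1.e+00]
F tool [0.15 2.77 0.37] Tq tool [-0.541 -0.098 -0.168] q6 -1.1638806755589224
```

Call:
step_arm:
  targets:
    - {"tx": 0,"ty": 0,"tz": 0,"ax": 0,"ay": 0,"az": 0.035,"grip": 255}
    - {"tx": 0,"ty": 0,"tz": 0,"ax": 0,"ay": 0,"az": 0.035,"grip": 255}

```text
t: 12.65
tool_pos: [0.5061, -0.0506, 0.1668]
orientation: [1.045, 2.962, 0.001]
force: [1.4, 3.7, -1.0]
opening: 0.0159
```

```bash
python3 st.py
```

```text
12.65 [ 0.50606104 -0.05064094  0.16684398] op 0.01587293574847888 yaw 141.15 tilt [ 5.e-04  5.e-04 -1.e+00]
F tool [1.16 3.75 1.03] Tq tool [-0.618 -0.07  -0.034] q6 -1.0938059153906647
```

Call:
step_arm:
  targets:
    - {"tx": 0,"ty": 0,"tz": 0,"ax": 0,"ay": 0,"az": 0.035,"grip": 255}
    - {"tx": 0,"ty": 0,"tz": 0,"ax": 0,"ay": 0,"az": 0.035,"grip": 255}
    - {"tx": 0,"ty": 0,"tz": 0,"ax": 0,"ay": 0,"az": 0.035,"grip": 255}
    - {"tx": 0,"ty": 0,"tz": 0,"ax": 0,"ay": 0,"az": 0.035,"grip": 255}
    - {"tx": 0,"ty": 0,"tz": 0,"ax": 0,"ay": 0,"az": 0.035,"grip": 255}
    - {"tx": 0,"ty": 0,"tz": 0,"ax": 0,"ay": 0,"az": 0,"grip": 255}
    - {"tx": 0,"ty": 0,"tz": 0,"ax": 0,"ay": 0,"az": 0,"grip": 255}

```text
t: 13.35
tool_pos: [0.5062, -0.0505, 0.1668]
orientation: [1.296, 2.861, 0.002]
force: [4.4, 3.2, -1.9]
opening: 0.0152
```

```bash
python3 st.py; python3 - <<'E'
from plant import robot
from h import *
for n in("scene","top"):
    c=robot.read_camera(n); f=c["frame"]
    u,v=proj(c,[[.51,-.05,.084]])[0].astype(int)
    print(n,u-60,v-60)
    cv2.imwrite(f"pics/{n}5.png",cv2.resize(f[v-60:v+60,u-60:u+60],None,fx=5,fy=5,interpolation=cv2.INTER_CUBIC))
E
```

```text
13.35 [ 0.50623929 -0.05047548  0.16683926] op 0.015193077145100412 yaw 131.26 tilt [ 8.e-04  8.e-04 -1.e+00]
F tool [-0.47  5.43  1.88] Tq tool [-0.891 -0.007 -0.001] q6 -0.9212179638187814
scene 193 155
top 236 184
```

View pics/scene5.png

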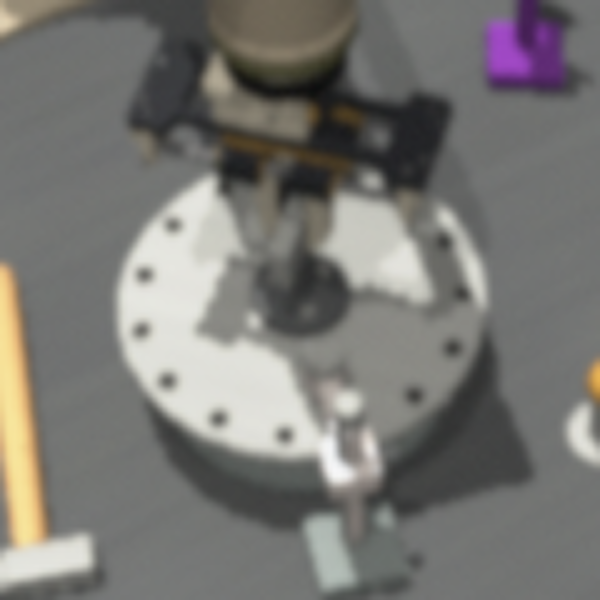

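View pics/top5.png

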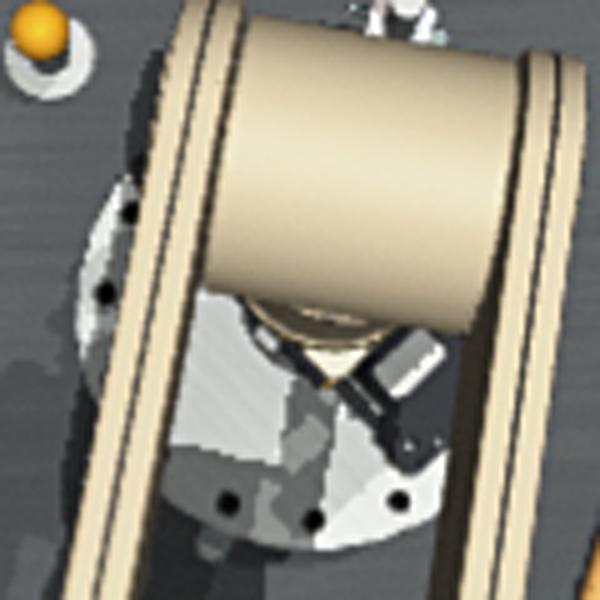

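At 24.0° of turn the torque is back to zero and the opening is unchanged, so that is click 1. Holes in both views again sit in stop positions, with a hole at (228,502) facing the pointer at (212,545) in the top crop. I'll trim the side force and do click 2.

Call:
step_arm:
  targets:
    - {"tx": 0,"ty": 1.0,"tz": 0,"ax": 0,"ay": 0,"az": 0,"grip": 255}
    - {"tx": 0,"ty": 0,"tz": 0,"ax": 0,"ay": 0,"az": 0,"grip": 255}
    - {"tx": 0,"ty": 0,"tz": 0,"ax": 0,"ay": 0,"az": 0.035,"grip": 255}
    - {"tx": 0,"ty": 0,"tz": 0,"ax": 0,"ay": 0,"az": 0.035,"grip": 255}
    - {"tx": 0,"ty": 0,"tz": 0,"ax": 0,"ay": 0,"az": 0.035,"grip": 255}
    - {"tx": 0,"ty": 0,"tz": 0,"ax": 0,"ay": 0,"az": 0.035,"grip": 255}
    - {"tx": 0,"ty": 0,"tz": 0,"ax": 0,"ay": 0,"az": 0.035,"grip": 255}

```text
t: 14.15
tool_pos: [0.5064, -0.0503, 0.1668]
orientation: [-1.544, -2.736, 0.0]
force: [-1.1, 1.7, 0.5]
opening: 0.0154
```

```bash
python3 st.py; python3 - <<'E'
from plant import robot
from h import *
c=robot.read_camera("scene"); f=c["frame"]
cv2.imwrite("pics/scene6.png",cv2.resize(f[155:275,193:313],None,fx=5,fy=5,interpolation=cv2.INTER_CUBIC))
E
```

```text
14.15 [ 0.50643884 -0.05031596  0.16682986] op 0.015351054504800218 yaw 121.11 tilt [-4.e-04  0.e+00 -1.e+00]
F tool [ 1.99 -0.04 -0.54] Tq tool [-0.159  0.257 -0.096] q6 -0.7427794153568887
```

View pics/scene6.png

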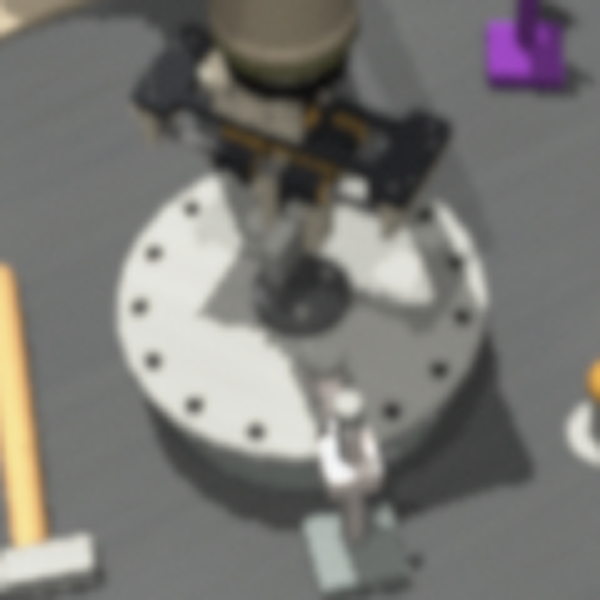

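The holes moved clockwise with the gripper, e.g. (285,435) to (256,432), so the table does turn. Finishing click 2.

Call:
step_arm:
  targets:
    - {"tx": 0,"ty": 0,"tz": 0,"ax": 0,"ay": 0,"az": 0.035,"grip": 255}
    - {"tx": 0,"ty": 0,"tz": 0,"ax": 0,"ay": 0,"az": 0.035,"grip": 255}
    - {"tx": 0,"ty": 0,"tz": 0,"ax": 0,"ay": 0,"az": 0.035,"grip": 255}
    - {"tx": 0,"ty": 0,"tz": 0,"ax": 0,"ay": 0,"az": 0.035,"grip": 255}
    - {"tx": 0,"ty": 0,"tz": 0,"ax": 0,"ay": 0,"az": 0.035,"grip": 255}
    - {"tx": 0,"ty": 0,"tz": 0,"ax": 0,"ay": 0,"az": 0.035,"grip": 255}
    - {"tx": 0,"ty": 0,"tz": 0,"ax": 0,"ay": 0,"az": 0.034,"grip": 255}
    - {"tx": 0,"ty": 0,"tz": 0,"ax": 0,"ay": 0,"az": 0,"grip": 255}
    - {"tx": 0,"ty": 0,"tz": 0,"ax": 0,"ay": 0,"az": 0,"grip": 255}
    - {"tx": 0,"ty": 0,"tz": 0,"ax": 0,"ay": 0,"az": 0,"grip": 255}

```text
t: 15.2
tool_pos: [0.5067, -0.0502, 0.1668]
orientation: [1.863, 2.529, 0.0]
force: [1.5, 3.0, -1.4]
opening: 0.016
```

```bash
python3 st.py
```

```text
15.2 [ 0.50672782 -0.05021133  0.16682284] op 0.01602717084482888 yaw 107.25 tilt [ 2.e-04  2.e-04 -1.e+00]
F tool [2.45 2.31 1.43] Tq tool [-0.444  0.234 -0.014] q6 -0.5007701612025893
```

Click 2 is done: 48.0° turned, torque about 0. Now click 3, stopping at 72°.

Call:
step_arm:
  targets:
    - {"tx": 0,"ty": 0.4,"tz": 0,"ax": 0,"ay": 0,"az": 0,"grip": 255}
    - {"tx": 0,"ty": 0,"tz": 0,"ax": 0,"ay": 0,"az": 0.035,"grip": 255}
    - {"tx": 0,"ty": 0,"tz": 0,"ax": 0,"ay": 0,"az": 0.035,"grip": 255}
    - {"tx": 0,"ty": 0,"tz": 0,"ax": 0,"ay": 0,"az": 0.035,"grip": 255}
    - {"tx": 0,"ty": 0,"tz": 0,"ax": 0,"ay": 0,"az": 0.035,"grip": 255}
    - {"tx": 0,"ty": 0,"tz": 0,"ax": 0,"ay": 0,"az": 0.035,"grip": 255}
    - {"tx": 0,"ty": 0,"tz": 0,"ax": 0,"ay": 0,"az": 0.035,"grip": 255}
    - {"tx": 0,"ty": 0,"tz": 0,"ax": 0,"ay": 0,"az": 0.035,"grip": 255}
    - {"tx": 0,"ty": 0,"tz": 0,"ax": 0,"ay": 0,"az": 0.035,"grip": 255}
    - {"tx": 0,"ty": 0,"tz": 0,"ax": 0,"ay": 0,"az": 0.035,"grip": 255}
    - {"tx": 0,"ty": 0,"tz": 0,"ax": 0,"ay": 0,"az": 0.035,"grip": 255}
    - {"tx": 0,"ty": 0,"tz": 0,"ax": 0,"ay": 0,"az": 0.035,"grip": 255}
    - {"tx": 0,"ty": 0,"tz": 0,"ax": 0,"ay": 0,"az": 0.034,"grip": 255}
    - {"tx": 0,"ty": 0,"tz": 0,"ax": 0,"ay": 0,"az": 0,"grip": 255}
    - {"tx": 0,"ty": 0,"tz": 0,"ax": 0,"ay": 0,"az": 0,"grip": 255}
    - {"tx": 0,"ty": 0,"tz": 0,"ax": 0,"ay": 0,"az": 0,"grip": 255}

```text
t: 16.8
tool_pos: [0.5073, -0.0502, 0.1668]
orientation: [2.348, 2.086, 0.001]
force: [5.2, 1.7, -2.5]
opening: 0.0153
```

```bash
python3 st.py; python3 - <<'E'
from plant import robot
from h import *
for n in("scene","top"):
    c=robot.read_camera(n); f=c["frame"]
    cv2.imwrite(f"pics/{n}7.png",f)
    u,v=proj(c,[[.51,-.05,.084]])[0].astype(int)
    cv2.imwrite(f"pics/{n}7z.png",cv2.resize(f[v-60:v+60,u-60:u+60],None,fx=5,fy=5,interpolation=cv2.INTER_CUBIC))
    if n=="scene":
        g=cv2.cvtColor(f,cv2.COLOR_BGR2GRAY); G=cv2.resize(g,None,fx=4,fy=4,interpolation=cv2.INTER_CUBIC)
        M=np.zeros_like(G); Y=slice(183*4,255*4);X=slice(212*4,295*4); M[Y,X]=cv2.adaptiveThreshold(G,255,0,1,61,20)[Y,X]
        k,l,st,ce=cv2.connectedComponentsWithStats(M)
        P=onz(c,np.array([(ce[i]+.5)/4-.5 for i in range(1,k) if 30<st[i,4]<900]),.084)
        d=P[:,:2]-[.5049,-.0504]; r=np.hypot(*d.T); a=np.degrees(np.arctan2(d[:,1],d[:,0]))
        ok=abs(r-.11)<.004; print(np.sort(a[ok]).round(1),np.median(a[ok]%24))
E
```

```text
16.8 [ 0.50725966 -0.05017513  0.16682606] op 0.015343980426711718 yaw 83.24 tilt [ 6.e-04 -0.e+00 -1.e+00]
F tool [2.3  5.   2.48] Tq tool [-0.752  0.399 -0.039] q6 -0.08125761748023573
[-156.6 -132.5 -108.3  -84.5  -60.4  -36.7   11.5   35.5  164.6  178.2] 11.477382527192557
```

View pics/scene7z.png

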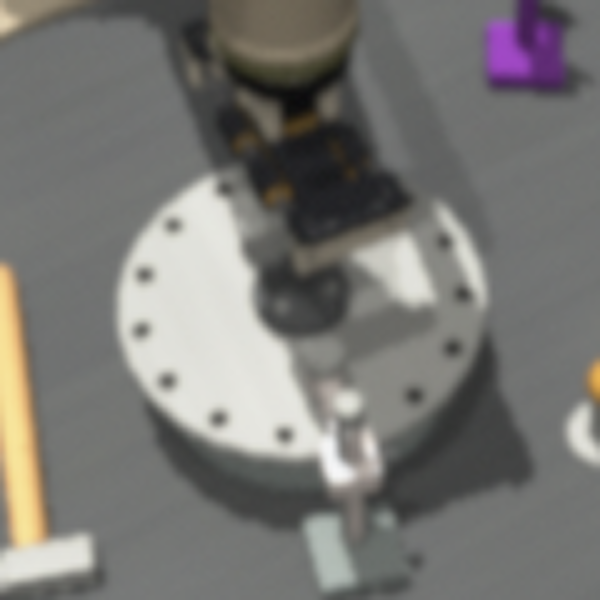

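View pics/top7.png

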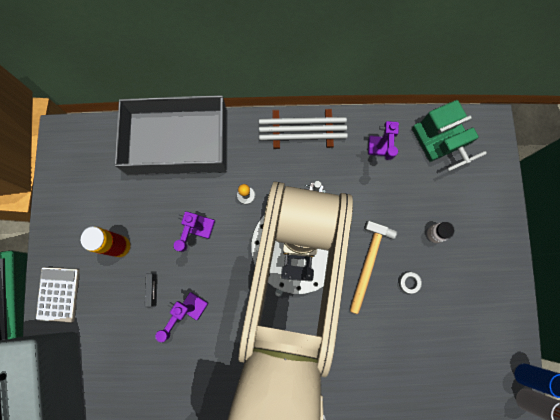

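The hole phase is 11.5° against 11.4° at home, so the table is on a stop, 72° from the start. The bystanders (finial, hammer, jar, collar, magnet, can) sit where they did. I'll trim the remaining side force and settle.

Call:
step_arm:
  targets:
    - {"tx": 0.3,"ty": 0.9,"tz": 0,"ax": 0,"ay": 0,"az": 0,"grip": 255}
    - {"tx": 0,"ty": 0,"tz": 0,"ax": 0,"ay": 0,"az": 0,"grip": 255}
    - {"tx": 0,"ty": 0,"tz": 0,"ax": 0,"ay": 0,"az": 0,"grip": 255}
    - {"tx": 0,"ty": 0,"tz": 0,"ax": 0,"ay": 0,"az": 0,"grip": 255}
    - {"tx": 0,"ty": 0,"tz": 0,"ax": 0,"ay": 0,"az": 0,"grip": 255}

```text
t: 17.4
tool_pos: [0.5073, -0.0501, 0.1668]
orientation: [-2.349, -2.085, 0.002]
force: [-5.9, 0.3, 3.6]
opening: 0.0155
```

```bash
python3 st.py; python3 -c "
from plant import robot
print(abs(robot.read_state()['dq']).max()); print(robot.close_job())"
```

```text
17.4 [ 0.50732682 -0.05013928  0.16682764] op 0.01548356324409879 yaw 83.18 tilt [-1.3e-03 -2.0e-04 -1.0e+00]
F tool [-0.44 -5.87 -3.6 ] Tq tool [ 0.548  0.008 -0.088] q6 -0.07966993199933123
0.0013865767369125653
the job is handed in; nothing more can be done
None
```

The job is handed in at 17.4 s of the 54 s allowed, with the gauge set first and the table then held on its third stop.

- **Gauge:** I pushed the cap down with closed fingers. They met it at about 0.166 m and the foot touched the flange at about 0.144 m. I stopped with the tips at 0.139 m. The push force rose from about 6.8 N to about 9.8 N, which means the foot is in by about 5 mm and not bottomed. Later pictures show the slide still down; the cap's height in them agrees to about 1.5 px.
- **Table:** I gripped the bar at 55 N and turned it clockwise in three clicks. The turn read 24.0°, 48.0° and 72.0°, and the torque was close to zero at each stop. The hole phase at the end was 11.5° against 11.4° at home, so the table is on a stop, and one mid-click picture showed the holes turning with the gripper.
- **End state:** The last reading before hand-in had the gripper holding the bar (opening 15.5 mm) with the arm at rest, at 72.1° of turn. The other things on the bench look unmoved.

Two checks did not come out clean:
- **Side-force trim:** My last correction overshot, leaving about 6 N sideways and 3.6 N vertical at the wrist. Before it, the side force was about 5 N the other way. Torque about the table's axis stayed small, at −0.09 N m, well below the 0.25 N m that a click takes.
- **Camera agreement:** The two cameras disagreed by about 3 mm on the table's axis. I used the mean and corrected it by feel at the grip.

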